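# Extend the tile frieze with the matching tile

### The arm

A 6-joint arm with a two-finger parallel gripper is mounted at the origin on the work surface. World frame = base frame: x ahead of the robot, y to its left, z up, the work surface at z = 0. Lengths are in m, angles in degrees, forces in N, time in s.
With the tool pointing down it reaches from about 0.375 to 0.9 m from the base axis. Payload 3.1 kg.
Tool frame: the origin (TCP) lies on the centre line of the jaws, within the pads' length; the fingertips stand 19 mm ahead of it and the grasp point (between the pads) is the TCP (tips_ahead is the distance from the TCP to the fingertips, in m); z points along the fingers, y is the line along which they close (so a half turn about z gives the same grasp; the last joint's range is limited). The gripper opens to 87 mm and grips with 3 to 60 N. Pads are 19 mm wide; open, the fingers measure 117 mm over their backs; the gripper's body (75 mm by 190 mm) begins 51 mm behind the grasp point.
Start: joints at [65.231, 30.224, 82.088, -0, 67.689, -10.227], TCP at [0.157, 0.605, 0.242] pointing down, gripper open.
Joint ranges: [-176.69, 176.69], [-43.24, 126.21], [12.49, 139.97], [-82, 262], [0, 151.66], [-163.58, 163.58]. Speed limits (degrees/s): [159.86, 159.86, 180, 180, 180, 180].

### API

Orientations are given as a 3x3 rotation matrix whose columns are the frame's x, y, z axes.
In Python, from rig import read_state, capture, hand_in, trace, landmark_of, tips_ahead gives the robot as it stands.
- The arm moves only by the shell command python3 -m jog 'ROWS'. ROWS is JSON, a list of rows, each an object of numbers: "tx", "ty", "tz": the shift along the tool's x, y, z in cm; "roll": the turn about the tool's z in rad; "jaw": the opening, from 0 (shut) to 1 (fully open). A call has 1 to 8 rows; each row shifts and turns the commanded pose from where the row before left it, along the tool's axes as they then stand; what a row does not reach is not made up. A row lasts 1/10 s, in which the tool goes at most 50 mm and 8.59 degrees, less where a joint would pass 70% of its speed; a pose out of reach is approached as far as the arm can. A call with a gripper value outside its range is refused whole. The fingers move at their own pace and stop on an object; the grip force is fixed at half the most. Time passes only in rows, so rows that do not move let the fingers close. It gives the time, the measured TCP pose, the force, the opening and the grip force at its end, in the units of the state.
- read_state(): the state, without advancing time (a new reading comes with each control period).
- capture(name): name is "scene" or "top" or "wrist"; returns a dict with "img" (420x560x3 uint8, red, green, blue), "vertical_fov" (degrees; the focal length in pixels is half the picture's height over the tangent of half this angle, whatever the lens; pixels are square), "cx", "cy" (the principal point, pixels), "k1" (the pictures are not rectified: a ray, as slopes to the right and down, at radius r is drawn at 1 + k1 r^2 times it, then the intrinsics apply), "cam_to_world" (4x4, takes a point from camera to world coordinates); the wrist camera has in their place "tool_from_camera" (4x4, takes a point from camera to tool coordinates, whose origin is the TCP and whose axes are the flange's). Camera axes: x right, y up, looking along -z (the intrinsics and any distortion apply to the point x, -y, -z); pixel columns grow to the right and rows downward; lengths in m; the calibration is good to about 2 mm. A picture is of the moment at which its call begins: read the wrist's pose just before it. There is no depth.
- hand_in(): hands the job in; it is judged then, once.
Trained networks look in the newest picture that a camera, given by its name, has taken for a name from the list of things; names that differ only in an ending like _2 or _b are one class to them, and where a whole thing is asked for, a point or a joint stands for the part that bears it (a point fixed in the world has none). Each returns a list of dicts, best first, with "p" (0 to 1); they miss things now and then, are a little off and sometimes report something else, mostly with a low value. They report only what shows in the picture. A call takes as long as a camera call. They do not tell look-alikes from the thing itself.
- trace(camera, thing): "pixels" (420x560 bool, what is visible of it) and "bbox" ([left, top, width, height] in pixels, round what is visible of it).
- landmark_of(camera, thing): "point" ([row, column] in pixels: a listed point, or the origin of a listed thing).
The state is a dict: "time_s": time; "joint_positions": joint angles; "qvel": joint speeds; "tau": joint torques, N m; "position": TCP position; "tcp_rot": TCP orientation; "force": force on the tool from outside, world axes, zero at the start; "moment": the same for the moment, N m; "opening": opening from 0.0 (shut) to 1.0 (fully open); "grasp_force": force on a finger pad.
Only numpy, scipy, OpenCV 4.12 (cv2) and the standard library are available. Lean on these libraries where they do the work, as an engineer would, in place of code of your own. Each camera call takes 0.05 s, during which the arm holds its last target. There are 200 camera calls.

### The job

A tile frieze is being laid along a wooden batten. Of the three loose look-alike tiles in front of it, choose the one of the same size as the tiles already laid and slide it, flat on the bench and without lifting it, to the open end of the row: fully home against the batten and against the last laid tile, square, with its blue band along the batten in line with the others. Leave the two wrong-size tiles where they are.

Things in the scene. Friction and masses are not known exactly. Their poses are not given: they have to be found in the camera images.
- frieze: fixed wooden batten, 24 mm high, with two laid 90 x 90 x 20 mm tiles. Origin: on the bench, centre of the empty place for the next 90 mm tile. x points to the batten: its face is 45 mm from the origin along +x and runs along y from -515 to +245 mm. The last laid tile's side is at y = +45 mm, the other tile beyond it. The place is open to -x and -y. Laid bands lie next to the batten
- tile_small: loose square tile, the smallest of three, 76 x 76 x 20 mm, about 230 g, lying flat; cream with a brown dot ringed by blue dots and a blue band along one edge. Origin: centre of its underside; x points to the banded edge (38 mm away), z up. Starts with the band towards the batten, turned up to 36 degrees off
- tile_medium: loose square tile, the middle-size of three, 90 x 90 x 20 mm, about 330 g, lying flat; cream with a brown dot ringed by blue dots and a blue band along one edge. Origin: centre of its underside; x points to the banded edge (45 mm away), z up. Starts with the band towards the batten, turned up to 36 degrees off
- tile_large: loose square tile, the largest of three, 104 x 104 x 20 mm, about 440 g, lying flat; cream with a brown dot ringed by blue dots and a blue band along one edge. Origin: centre of its underside; x points to the banded edge (52 mm away), z up. Starts with the band towards the batten, turned up to 36 degrees off
- tile_medium_band (a point): point on the blue band of the 90 mm tile, at the middle of the banded edge, on the top face, 12 mm in from that edge
Mind the look-alikes: they are no part of the job. What is shaped like the tile_medium but pink or red is not meant.

How it is judged (in metres and radians):
At the end, for the whole second after the job is handed in: The 90 mm tile lies flat and still on the bench in the empty place, within 5 mm of touching both the batten and the last laid tile, square to them within 0.06 rad, its blue band on the batten side; the small and large tiles are within 20 mm of where they started (x of tile_medium in the frame of frieze between -0.005 and 0.004 m and y of tile_medium in the frame of frieze between -0.005 and 0.004 m and height (world z) of tile_medium below 0.004 m and angle between the x axis of tile_medium and the x axis of frieze, either way round below 0.06 rad and angle between tile_medium's own z axis and vertical below 0.05 rad and x of tile_medium_band in the frame of frieze above 0.02 m and linear speed of tile_medium below 0.01 m/s and distance of each of tile_small, tile_large from where it was at the start of the episode below 0.02 m).
It fails at once if a wrong-size tile is moved by more than 20 mm (distance of any of tile_small, tile_large from where it was at the start of the episode above 0.02 m).
It fails at once if the matching tile is lifted off the bench or tipped up (height (world z) of tile_medium above 0.012 m or angle between tile_medium's own z axis and vertical above 0.2 rad).
It also fails if it takes over 45 s, if anything falls off the work surface, if the arm or the gripper's body presses on something with over 40 N, if the wrist force passes 120 N, or if a joint passes its speed limit or range.

## Working session

There is one attempt and no reset: what is moved stays moved. The work goes in short steps, Python scripts to look and compute and a shell command to move; the robot and the scene stay as the last step left them, time stands still between calls to the robot, and variables do not carry over. Pictures are saved under pics/ and viewed, at most 10 in all, crops included, and the job is handed in when it is done.

```bash
mkdir -p pics; ls; python3 - <<'E'
from rig import *
import cv2,numpy as np
s=read_state();print({k:np.round(v,3).tolist() for k,v in s.items()},tips_ahead)
for n in("top","scene"):
    c=capture(n);cv2.imwrite(f"pics/{n}0.png",c["img"][:,:,::-1])
    print(n,{k:np.round(v,4).tolist() for k,v in c.items() if k!="img"})
    for t in("tile_small","tile_medium","tile_large","frieze"):
        print(t,[(round(d["p"],2),d["bbox"]) for d in trace(n,t)],[(round(d["p"],2),np.round(d["point"],1).tolist()) for d in landmark_of(n,t)])
E
```

```text
pics
{'time_s': 0.0, 'joint_positions': [65.231, 30.278, 82.157, -0.001, 67.688, -10.227], 'qvel': [-0.069, -0.09, -0.041, -0.068, -0.02, 0.029], 'tau': [0.0, -44.004, -17.659, 0.063, 0.058, -0.0], 'position': [0.157, 0.604, 0.241], 'tcp_rot': [[-0.968, 0.251, -0.001], [0.251, 0.968, -0.002], [0.0, -0.002, -1.0]], 'force': [-0.485, 0.437, 0.902], 'moment': [0.011, 0.003, 0.021], 'grasp_force': 0.0, 'opening': 1.0} 0.019
top {'vertical_fov': 43.9619, 'cx': 291.432, 'cy': 212.3219, 'k1': 0.0343, 'cam_to_world': [[0.0066, 0.9898, -0.1425, 0.2764], [-0.9999, 0.0087, 0.0135, 0.0019], [0.0146, 0.1424, 0.9897, 1.0833], [0.0, 0.0, 0.0, 1.0]]}
tile_small [] [(0.71, [199.0, 410.8])]
tile_medium [(0.96, [119.8, 281.1, 62.0, 59.1]), (0.89, [206.3, 175.0, 49.1, 48.6]), (0.58, [124.8, 198.6, 49.9, 52.3])] [(0.96, [224.4, 147.9]), (0.84, [309.1, 150.3]), (0.81, [198.6, 231.4])]
tile_large [(0.8, [297.6, 188.0, 58.2, 50.8])] [(0.57, [213.0, 324.0])]
frieze [(0.59, [94.0, 71.3, 354.1, 77.7]), (0.38, [207.7, 173.4, 47.2, 47.1])] []
scene {'vertical_fov': 46.3121, 'cx': 278.5877, 'cy': 208.0919, 'k1': -0.1241, 'cam_to_world': [[0.8078, -0.4636, 0.364, 0.7854], [0.5893, 0.6477, -0.4829, -0.4309], [-0.0119, 0.6047, 0.7964, 0.7824], [0.0, 0.0, 0.0, 1.0]]}
tile_small [(0.67, [152.4, 302.2, 66.4, 61.8])] [(0.55, [332.3, 187.3])]
tile_medium [(0.83, [306.6, 111.0, 52.0, 42.9]), (0.77, [281.4, 163.1, 62.7, 53.2]), (0.55, [246.8, 89.0, 41.7, 32.4])] [(0.95, [193.1, 310.4]), (0.92, [108.2, 269.1]), (0.62, [137.3, 329.8])]
tile_large [(0.91, [201.8, 216.3, 76.7, 67.4])] [(0.85, [252.7, 242.6])]
frieze [(0.59, [308.4, 134.1, 165.9, 285.9])] []
```

View pics/top0.png

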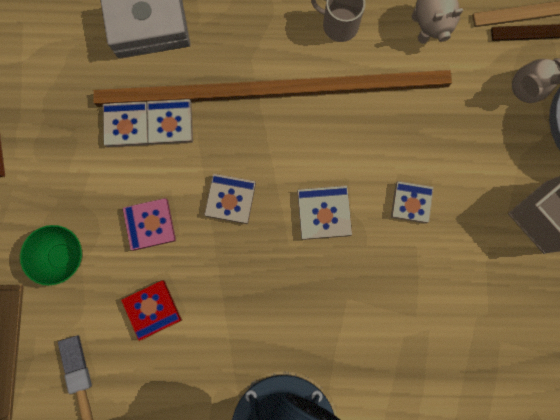

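View pics/scene0.png

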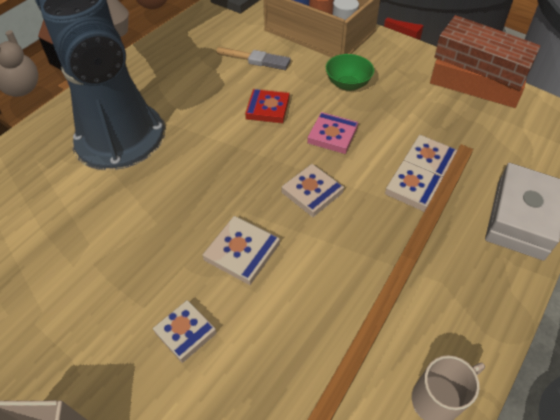

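Top picture: the three cream tiles are at about (230,200), (325,213) and (412,203). The pink (149,223) and red (151,310) ones are decoys. The laid tiles are at (125,124) and (169,122). Next I rectify the image at tile-top height and measure their sizes.

```bash
cat > h.py <<'E'
from rig import *
import cv2,numpy as np
# rectified view of plane z: rows = x decreasing, cols = y decreasing, 1 px = 1 mm; X0,Y0 top-left
X0,Y0,H,W=0.95,0.50,700,900
def project(c,P):
    M=np.linalg.inv(c["cam_to_world"]);p=P@M[:3,:3].T+M[:3,3]
    s=np.stack([p[...,0],-p[...,1]],-1)/(-p[...,2:3])
    r2=(s**2).sum(-1,keepdims=True);s=s*(1+c["k1"]*r2)
    f=c["img"].shape[0]/2/np.tan(np.radians(c["vertical_fov"])/2)
    return s*f+[c["cx"],c["cy"]]
def rect(c,z):
    i,j=np.mgrid[:H,:W];P=np.stack([X0-i/1000,Y0-j/1000,np.full(i.shape,z)],-1)
    uv=project(c,P).astype(np.float32)
    return cv2.remap(c["img"],uv[...,0],uv[...,1],cv2.INTER_LINEAR)
def tiles(R,lo=3500,hi=22000):
    h=cv2.cvtColor(R,cv2.COLOR_RGB2HSV)
    m=((h[...,1]<75)&(h[...,2]>125))|((h[...,0]>105)&(h[...,0]<130)&(h[...,1]>110))
    m=cv2.morphologyEx(m.astype(np.uint8),cv2.MORPH_CLOSE,np.ones((7,7)))
    m=cv2.morphologyEx(m,cv2.MORPH_OPEN,np.ones((9,9)))
    out=[]
    for k in cv2.findContours(m,cv2.RETR_EXTERNAL,cv2.CHAIN_APPROX_NONE)[0]:
        if lo<cv2.contourArea(k)<hi:
            (u,v),(a,b),t=cv2.minAreaRect(k)
            out.append((round(X0-v/1000,4),round(Y0-u/1000,4),round(a,1),round(b,1),round(t,1)))
    return out
E
python3 - <<'E'
from h import *
for n in("top","scene"):
    c=capture(n);R=rect(c,0.02);print(n,*tiles(R),sep="\n ")
    cv2.imwrite(f"pics/r_{n}.png",cv2.resize(R[:,:,::-1],(720,560)))
E
```

```text
top
 (0.4317, -0.0806, 103.2, 103.1, 85.3)
 (0.4551, -0.264, 74.9, 74.8, 9.0)
 (0.4588, 0.1148, 89.4, 88.1, 9.9)
 (0.6191, 0.2919, 88.8, 181.0, 86.3)
 (0.8558, 0.3113, 99.0, 163.2, 78.9)
scene
 (0.4335, -0.0832, 104.7, 111.3, 85.0)
 (0.4573, -0.2644, 77.5, 80.0, 8.7)
 (0.4614, 0.1108, 99.6, 93.9, 9.5)
 (0.6204, 0.2859, 88.8, 196.3, 85.8)
```

View pics/r_top.png

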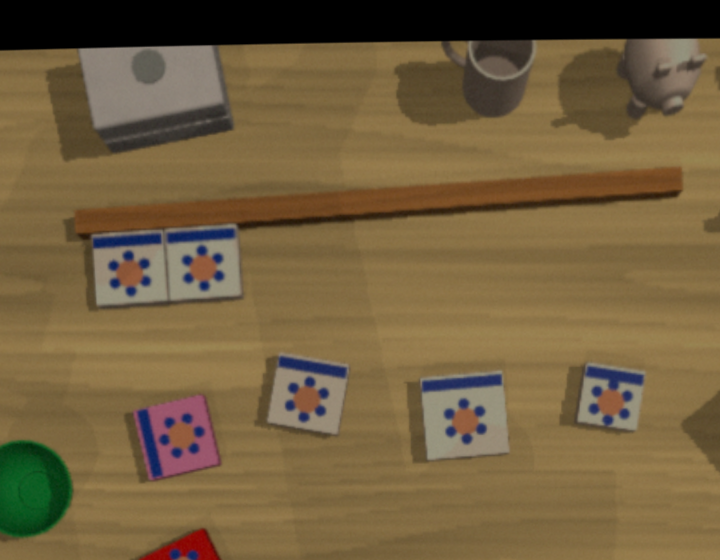

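Candidates in the top picture: (230,200) measures about 89 mm, (325,213) about 103 mm and (412,203) about 75 mm. The laid tiles are about 89 mm, so (230,200) is the match. I'll confirm with a crop and fit the batten's direction.

```bash
cat >> h.py <<'E'
def frieze(R):
    # batten face line from the laid tiles' rectangle and the batten colour
    h=cv2.cvtColor(R,cv2.COLOR_RGB2HSV)
    m=((h[...,0]<13)&(h[...,1]>140)).astype(np.uint8)
    m=cv2.morphologyEx(m,cv2.MORPH_OPEN,np.ones((7,7)))
    k=max(cv2.findContours(m,cv2.RETR_EXTERNAL,cv2.CHAIN_APPROX_NONE)[0],key=lambda k:cv2.boundingRect(k)[2])
    return cv2.minAreaRect(k)
E
python3 - <<'E'
from h import *
c=capture("top");print(frieze(rect(c,0.024)))
R=rect(c,0.02);cv2.imwrite("pics/crop.png",cv2.resize(R[240:620,80:680,::-1],(780,494)))
E
```

```text
((249.0, 680.5), (37.0, 46.0), 90.0)
```

View pics/crop.png

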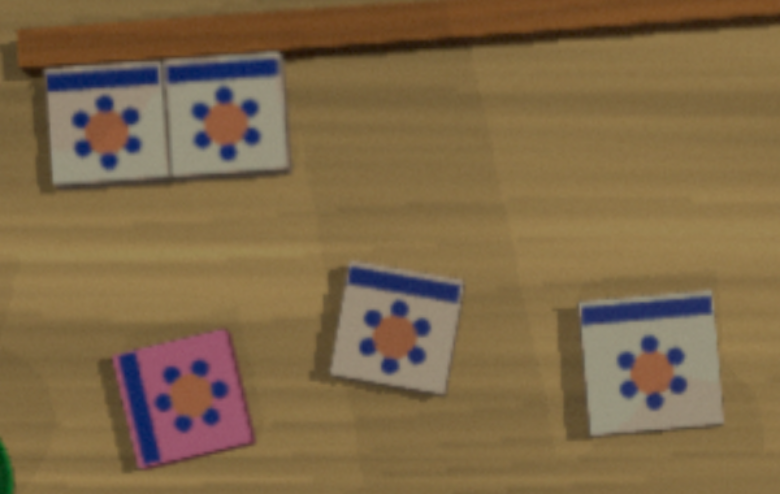

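```bash
python3 -m jog '[{"roll":-0.106,"jaw":0.5},{"roll":-0.106,"jaw":0.5},{"roll":-0.106,"jaw":0.5}]'; python3 -m jog '[{"tx":-1.36,"ty":-3.63},{"tx":-1.36,"ty":-3.63},{"tx":-1.36,"ty":-3.63},{"tx":-1.36,"ty":-3.63},{"tx":-1.36,"ty":-3.63},{"tx":-1.36,"ty":-3.63},{"tx":-1.36,"ty":-3.63}]'
```

```text
$[0]: bad value
$[0]: bad value
```

The crop confirms it: the tile at (397,330) matches the laid ones, while the one at (652,365) is larger. A row seems to need every field.

```bash
python3 -m jog '[{"tx":0,"ty":0,"tz":0,"roll":-0.106,"jaw":0.5},{"tx":0,"ty":0,"tz":0,"roll":-0.106,"jaw":0.5},{"tx":0,"ty":0,"tz":0,"roll":-0.106,"jaw":0.5}]'; python3 -m jog '[{"tx":-1.36,"ty":-3.63,"tz":0,"roll":0,"jaw":0.5},{"tx":-1.36,"ty":-3.63,"tz":0,"roll":0,"jaw":0.5},{"tx":-1.36,"ty":-3.63,"tz":0,"roll":0,"jaw":0.5},{"tx":-1.36,"ty":-3.63,"tz":0,"roll":0,"jaw":0.5},{"tx":-1.36,"ty":-3.63,"tz":0,"roll":0,"jaw":0.5},{"tx":-1.36,"ty":-3.63,"tz":0,"roll":0,"jaw":0.5},{"tx":-1.36,"ty":-3.63,"tz":0,"roll":0,"jaw":0.5}]'
```

```text
time_s: 1.35
position: [0.1569, 0.605, 0.2416]
tcp_rot: [[-0.998, -0.069, 0.0], [-0.069, 0.998, 0.0], [-0.0, 0.0, -1.0]]
force: [-0.6, -0.2, -0.2]
opening: 0.812
grasp_force: 0.0
time_s: 2.05
position: [0.2687, 0.3562, 0.2418]
tcp_rot: [[-0.998, -0.065, 0.001], [-0.065, 0.998, 0.0], [-0.001, 0.0, -1.0]]
force: [-0.2, 0.7, -0.1]
opening: 0.502
grasp_force: 0.0
```

```bash
python3 -m jog '[{"tx":-1.36,"ty":-3.63,"tz":0,"roll":0,"jaw":0.5},{"tx":-1.36,"ty":-3.63,"tz":0,"roll":0,"jaw":0.5},{"tx":-1.36,"ty":-3.63,"tz":0,"roll":0,"jaw":0.5},{"tx":-1.36,"ty":-3.63,"tz":0,"roll":0,"jaw":0.5},{"tx":-1.36,"ty":-3.63,"tz":0,"roll":0,"jaw":0.5},{"tx":-1.36,"ty":-3.63,"tz":0,"roll":0,"jaw":0.5},{"tx":-1.36,"ty":-3.63,"tz":0,"roll":0,"jaw":0.5},{"tx":0,"ty":0,"tz":0,"roll":0,"jaw":0.5}]'; python3 -m jog '[{"tx":0,"ty":0,"tz":4,"roll":0,"jaw":0.5},{"tx":0,"ty":0,"tz":4,"roll":0,"jaw":0.5},{"tx":0,"ty":0,"tz":4,"roll":0,"jaw":0.5},{"tx":0,"ty":0,"tz":4,"roll":0,"jaw":0.5},{"tx":0,"ty":0,"tz":2,"roll":0,"jaw":0.5},{"tx":0,"ty":0,"tz":0,"roll":0,"jaw":0.5}]'
python3 - <<'E'
from h import *
s=read_state();print(np.round(s["position"],4),np.round(s["joint_positions"],1))
E
```

```text
time_s: 2.85
position: [0.3827, 0.1066, 0.2421]
tcp_rot: [[-0.998, -0.058, 0.004], [-0.058, 0.998, -0.001], [-0.004, -0.001, -1.0]]
force: [0.4, 0.4, 0.0]
opening: 0.501
grasp_force: 0.0
time_s: 3.45
position: [0.3779, 0.1105, 0.0595]
tcp_rot: [[-0.998, -0.064, -0.006], [-0.064, 0.998, 0.0], [0.006, 0.001, -1.0]]
force: [0.4, 0.3, 0.0]
opening: 0.498
grasp_force: 0.0
[0.3779 0.1105 0.0595] [-1.000e-01  3.560e+01  1.229e+02  0.000e+00  2.180e+01 -9.380e+01]
```

```bash
python3 -m jog '[{"tx":0,"ty":0,"tz":2,"roll":0,"jaw":0.5},{"tx":0,"ty":0,"tz":1.4,"roll":0,"jaw":0.5},{"tx":0,"ty":0,"tz":0,"roll":0,"jaw":0.5},{"tx":0,"ty":0,"tz":0,"roll":0,"jaw":0.5}]'; python3 -m jog '[{"tx":-1,"ty":0,"tz":0,"roll":0,"jaw":0.5},{"tx":-1,"ty":0,"tz":0,"roll":0,"jaw":0.5},{"tx":-1,"ty":0,"tz":0,"roll":0,"jaw":0.5},{"tx":-1,"ty":0,"tz":0,"roll":0,"jaw":0.5},{"tx":-1,"ty":0,"tz":0,"roll":0,"jaw":0.5},{"tx":-1,"ty":0,"tz":0,"roll":0,"jaw":0.5},{"tx":0,"ty":0,"tz":0,"roll":0,"jaw":0.5}]'
python3 - <<'E'
from h import *
c=capture("top");R=rect(c,0.02);print(*tiles(R),sep="\n ")
cv2.imwrite("pics/p1.png",cv2.resize(R[200:680,80:680,::-1],(600,480)))
E
```

```text
time_s: 3.85
position: [0.3799, 0.1104, 0.0285]
tcp_rot: [[-0.998, -0.065, 0.001], [-0.065, 0.998, 0.0], [-0.001, -0.0, -1.0]]
force: [0.1, 0.1, -0.3]
opening: 0.499
grasp_force: 0.0
time_s: 4.55
position: [0.4422, 0.114, 0.0276]
tcp_rot: [[-0.998, -0.064, 0.004], [-0.064, 0.998, 0.0], [-0.004, -0.0, -1.0]]
force: [0.1, 0.0, 0.7]
opening: 0.495
grasp_force: 0.0
(0.4312, -0.0802, 104.0, 104.1, 85.2)
 (0.4546, -0.2635, 76.0, 76.1, 9.1)
 (0.8543, 0.3111, 101.7, 167.9, 79.3)
 (0.859, -0.3375, 84.0, 71.0, 90.0)
```

View pics/p1.png

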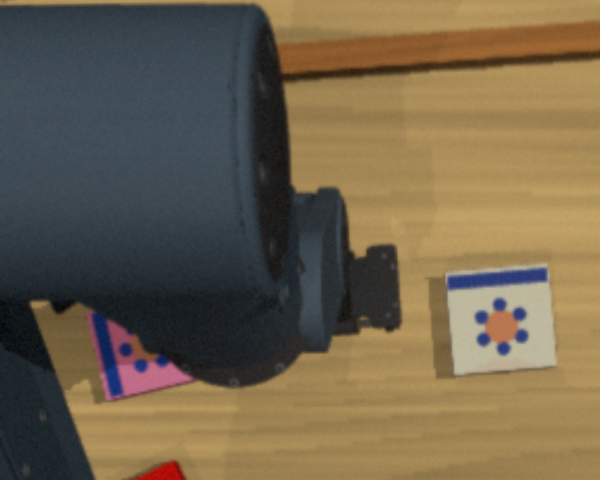

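The arm hides the tile from the top camera: gripper at (375,290), large tile undisturbed at (500,320). I'll use the scene camera from here.

```bash
python3 -m jog '[{"tx":-1,"ty":0,"tz":0,"roll":0,"jaw":0.5},{"tx":-1,"ty":0,"tz":0,"roll":0,"jaw":0.5},{"tx":-1,"ty":0,"tz":0,"roll":0,"jaw":0.5},{"tx":-1,"ty":0,"tz":0,"roll":0,"jaw":0.5},{"tx":-1,"ty":0,"tz":0,"roll":0,"jaw":0.5},{"tx":-1,"ty":0,"tz":0,"roll":0,"jaw":0.5},{"tx":-1,"ty":0,"tz":0,"roll":0,"jaw":0.5}]'
python3 - <<'E'
from h import *
c=capture("scene");R=rect(c,0.02);print(*tiles(R),sep="\n ")
cv2.imwrite("pics/p2.png",cv2.resize(R[200:680,80:680,::-1],(600,480)))
E
```

```text
time_s: 5.3
position: [0.5101, 0.1184, 0.0275]
tcp_rot: [[-0.998, -0.064, -0.0], [-0.064, 0.998, -0.0], [0.0, -0.0, -1.0]]
force: [-2.0, -0.4, -0.2]
opening: 0.503
grasp_force: 1.0
(0.4337, -0.083, 105.7, 111.8, 85.1)
 (0.4588, -0.2645, 77.6, 82.9, 8.9)
 (0.855, -0.0987, 75.7, 126.6, 89.3)
```

View pics/p2.png

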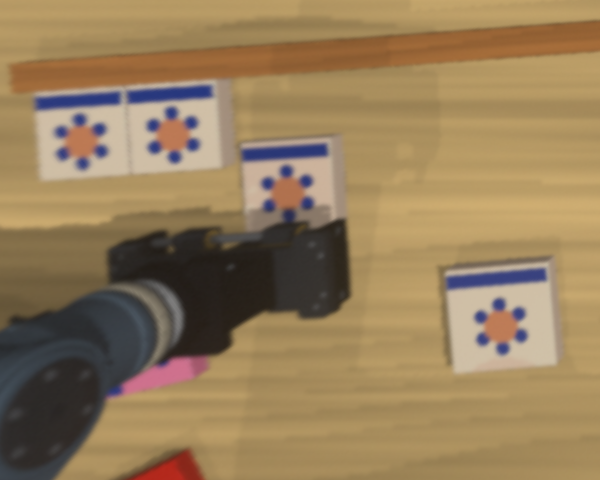

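The tile is square now and its band faces the batten: tile at (288,190), laid tile's corner at (221,165). I keep pushing, stopping short of the batten, then back off and lift.

```bash
python3 -m jog '[{"tx":-1,"ty":0,"tz":0,"roll":0,"jaw":0.5},{"tx":-1,"ty":0,"tz":0,"roll":0,"jaw":0.5},{"tx":-1,"ty":0,"tz":0,"roll":0,"jaw":0.5},{"tx":-1,"ty":0,"tz":0,"roll":0,"jaw":0.5},{"tx":-0.8,"ty":0,"tz":0,"roll":0,"jaw":0.5},{"tx":0,"ty":0,"tz":0,"roll":0,"jaw":0.5},{"tx":0,"ty":0,"tz":0,"roll":0,"jaw":0.5}]'; python3 -m jog '[{"tx":1,"ty":0,"tz":0,"roll":0,"jaw":0.5},{"tx":2,"ty":0,"tz":0,"roll":0,"jaw":0.5},{"tx":0,"ty":0,"tz":-3,"roll":0,"jaw":0.5},{"tx":0,"ty":0,"tz":-3,"roll":0,"jaw":0.5},{"tx":0,"ty":-3,"tz":-1,"roll":0,"jaw":0.5},{"tx":0,"ty":-3,"tz":0,"roll":0,"jaw":0.5}]'
python3 - <<'E'
from h import *
c=capture("scene");R=rect(c,0.02);print(*tiles(R),sep="\n ")
cv2.imwrite("pics/p3.png",cv2.resize(R[200:680,80:680,::-1],(600,480)))
E
```

```text
time_s: 6.05
position: [0.5583, 0.1214, 0.0277]
tcp_rot: [[-0.998, -0.064, 0.002], [-0.064, 0.998, 0.0], [-0.002, -0.0, -1.0]]
force: [-0.2, 0.2, -0.1]
opening: 0.492
grasp_force: 0.0
time_s: 6.65
position: [0.5313, 0.0598, 0.0996]
tcp_rot: [[-0.998, -0.067, 0.004], [-0.067, 0.998, -0.0], [-0.004, -0.001, -1.0]]
force: [0.1, -0.9, 0.1]
opening: 0.502
grasp_force: 0.0
(0.434, -0.0828, 106.1, 112.2, 85.2)
 (0.4588, -0.2645, 77.6, 82.9, 9.0)
 (0.855, -0.0992, 75.7, 125.6, 89.2)
```

View pics/p3.png

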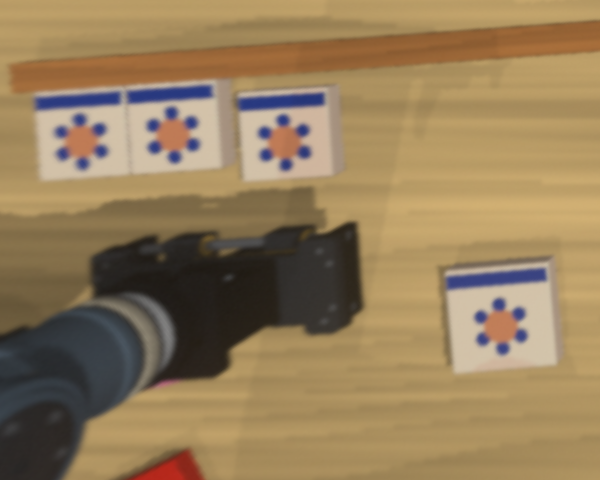

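The tile is square: its top-left is at (238,97) and the laid tile's right edge is at about 216, so roughly 22 mm still to go sideways. I'll go round to its -y side and turn the gripper a quarter turn.

```bash
python3 -m jog '[{"tx":-3,"ty":-0.8,"tz":0,"roll":0,"jaw":0.5},{"tx":-3,"ty":-0.8,"tz":0,"roll":0,"jaw":0.5},{"tx":-3,"ty":-0.8,"tz":0,"roll":0,"jaw":0.5},{"tx":0,"ty":0,"tz":0,"roll":0.131,"jaw":0.5},{"tx":0,"ty":0,"tz":0,"roll":0.131,"jaw":0.5},{"tx":0,"ty":0,"tz":0,"roll":0.131,"jaw":0.5},{"tx":0,"ty":0,"tz":0,"roll":0.131,"jaw":0.5},{"tx":0,"ty":0,"tz":0,"roll":0.131,"jaw":0.5}]'; python3 -m jog '[{"tx":0,"ty":0,"tz":0,"roll":0.131,"jaw":0.5},{"tx":0,"ty":0,"tz":0,"roll":0.131,"jaw":0.5},{"tx":0,"ty":0,"tz":0,"roll":0.131,"jaw":0.5},{"tx":0,"ty":0,"tz":0,"roll":0.131,"jaw":0.5},{"tx":0,"ty":0,"tz":0,"roll":0.131,"jaw":0.5},{"tx":0,"ty":0,"tz":0,"roll":0.131,"jaw":0.5},{"tx":0,"ty":0,"tz":0,"roll":0.131,"jaw":0.5},{"tx":0,"ty":0,"tz":0,"roll":0,"jaw":0.5}]'
```

```text
time_s: 7.5
position: [0.6211, 0.0417, 0.0972]
tcp_rot: [[-0.827, 0.562, -0.001], [0.562, 0.827, 0.0], [0.001, -0.001, -1.0]]
force: [-0.2, -0.8, 0.5]
opening: 0.498
grasp_force: 0.0
time_s: 8.3
position: [0.6213, 0.0417, 0.0973]
tcp_rot: [[-0.063, 0.998, -0.001], [0.998, 0.063, 0.0], [0.0, -0.001, -1.0]]
force: [-0.3, -0.1, 0.0]
opening: 0.506
grasp_force: 0.0
```

```bash
python3 -m jog '[{"tx":0,"ty":0,"tz":3,"roll":0,"jaw":0.5},{"tx":0,"ty":0,"tz":3,"roll":0,"jaw":0.5},{"tx":0,"ty":0,"tz":1,"roll":0,"jaw":0.5},{"tx":0,"ty":0,"tz":0,"roll":0,"jaw":0.5}]'; python3 -m jog '[{"tx":1,"ty":0,"tz":0,"roll":0,"jaw":0.5},{"tx":1,"ty":0,"tz":0,"roll":0,"jaw":0.5},{"tx":1,"ty":0,"tz":0,"roll":0,"jaw":0.5},{"tx":1,"ty":0,"tz":0,"roll":0,"jaw":0.5},{"tx":0.8,"ty":0,"tz":0,"roll":0,"jaw":0.5},{"tx":0.5,"ty":0,"tz":0,"roll":0,"jaw":0.5},{"tx":0.2,"ty":0,"tz":0,"roll":0,"jaw":0.5}]';  python3 -m jog '[{"tx":0.2,"ty":0,"tz":0,"roll":0,"jaw":0.5},{"tx":0.2,"ty":0,"tz":0,"roll":0,"jaw":0.5}]'
```

```text
time_s: 8.7
position: [0.6206, 0.0417, 0.0259]
tcp_rot: [[-0.064, 0.998, -0.004], [0.998, 0.064, 0.0], [0.001, -0.004, -1.0]]
force: [-0.3, 1.0, -0.8]
opening: 0.502
grasp_force: 0.0
time_s: 9.4
position: [0.6197, 0.0964, 0.0283]
tcp_rot: [[-0.064, 0.998, 0.002], [0.998, 0.064, -0.001], [-0.001, 0.002, -1.0]]
force: [-0.5, -4.2, 3.4]
opening: 0.499
grasp_force: 2.4
time_s: 9.6
position: [0.6192, 0.0999, 0.0278]
tcp_rot: [[-0.063, 0.998, 0.001], [0.998, 0.063, -0.0], [-0.0, 0.001, -1.0]]
force: [1.0, -4.8, 3.4]
opening: 0.499
grasp_force: 2.4
```

```bash
python3 -m jog '[{"tx":0.15,"ty":0,"tz":0,"roll":0,"jaw":0.5},{"tx":0.1,"ty":0,"tz":0,"roll":0,"jaw":0.5}]';  python3 -m jog '[{"tx":0.15,"ty":0,"tz":0,"roll":0,"jaw":0.5},{"tx":0,"ty":0,"tz":0,"roll":0,"jaw":0.5}]'
python3 - <<'E'
from h import *
c=capture("scene");R=rect(c,0.02)
cv2.imwrite("pics/p4.png",cv2.resize(R[250:470,100:460,::-1],(792,484)))
E
```

```text
time_s: 9.8
position: [0.6193, 0.1003, 0.0278]
tcp_rot: [[-0.064, 0.998, 0.001], [0.998, 0.064, -0.004], [-0.004, 0.001, -1.0]]
force: [0.5, -13.5, 4.1]
opening: 0.497
grasp_force: 6.8
time_s: 10.0
position: [0.6197, 0.1004, 0.0279]
tcp_rot: [[-0.065, 0.998, 0.002], [0.998, 0.065, -0.006], [-0.006, 0.002, -1.0]]
force: [0.8, -15.3, 3.6]
opening: 0.498
grasp_force: 7.6
```

View pics/p4.png

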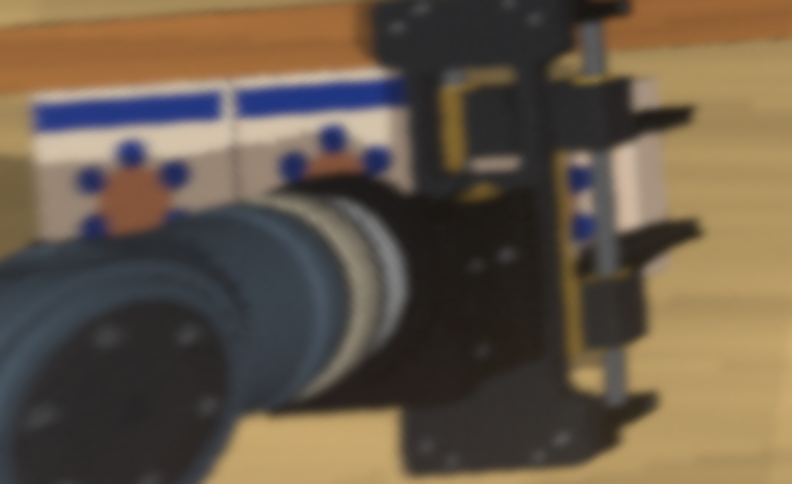

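Stopped with 15 N: the tile is against the last laid tile (gripper over it at (600,200)). Back off, lift, turn back and go behind the tile for the final push.

```bash
python3 -m jog '[{"tx":-1,"ty":0,"tz":0,"roll":0,"jaw":0.5},{"tx":-2,"ty":0,"tz":0,"roll":0,"jaw":0.5},{"tx":0,"ty":0,"tz":-3.5,"roll":0,"jaw":0.5},{"tx":0,"ty":0,"tz":-3.5,"roll":0,"jaw":0.5},{"tx":0,"ty":-3,"tz":0,"roll":0,"jaw":0.5},{"tx":0,"ty":-3,"tz":0,"roll":0,"jaw":0.5},{"tx":0,"ty":-3,"tz":0,"roll":0,"jaw":0.5},{"tx":0,"ty":0,"tz":0,"roll":-0.131,"jaw":0.5}]'; python3 -m jog '[{"tx":0,"ty":0,"tz":0,"roll":-0.131,"jaw":0.5},{"tx":0,"ty":0,"tz":0,"roll":-0.131,"jaw":0.5},{"tx":0,"ty":0,"tz":0,"roll":-0.131,"jaw":0.5},{"tx":0,"ty":0,"tz":0,"roll":-0.131,"jaw":0.5},{"tx":0,"ty":0,"tz":0,"roll":-0.131,"jaw":0.5},{"tx":0,"ty":0,"tz":0,"roll":-0.131,"jaw":0.5},{"tx":0,"ty":0,"tz":0,"roll":-0.131,"jaw":0.5},{"tx":0,"ty":0,"tz":0,"roll":-0.131,"jaw":0.5}]'; python3 -m jog '[{"tx":0,"ty":0,"tz":0,"roll":-0.131,"jaw":0.5},{"tx":0,"ty":0,"tz":0,"roll":-0.131,"jaw":0.5},{"tx":0,"ty":0,"tz":0,"roll":-0.131,"jaw":0.5},{"tx":0,"ty":0,"tz":0,"roll":0,"jaw":0.5},{"tx":0,"ty":0,"tz":0,"roll":0,"jaw":0.5}]'
python3 - <<'E'
from h import *
c=capture("top");R=rect(c,0.02);print(*tiles(R),sep="\n ")
c=capture("scene");R=rect(c,0.02);print(*tiles(R,hi=40000),sep="\n ")
cv2.imwrite("pics/p5.png",cv2.resize(R[250:470,100:460,::-1],(792,484)))
E
```

```text
time_s: 10.85
position: [0.5232, 0.0702, 0.0963]
tcp_rot: [[-0.195, 0.981, -0.011], [0.981, 0.195, 0.003], [0.005, -0.011, -1.0]]
force: [-0.0, -0.8, 0.4]
opening: 0.503
grasp_force: 0.0
time_s: 11.65
position: [0.5293, 0.0698, 0.0968]
tcp_rot: [[-0.948, 0.319, -0.003], [0.319, 0.948, 0.002], [0.003, 0.001, -1.0]]
force: [0.2, -0.1, 0.6]
opening: 0.503
grasp_force: 0.0
time_s: 12.15
position: [0.5298, 0.0693, 0.097]
tcp_rot: [[-0.998, -0.061, -0.002], [-0.061, 0.998, 0.001], [0.002, 0.001, -1.0]]
force: [0.3, 1.2, 0.2]
opening: 0.497
grasp_force: 0.0
(0.4311, -0.0802, 104.1, 104.1, 85.2)
 (0.4546, -0.2635, 76.2, 76.2, 9.0)
 (0.8538, 0.3102, 101.8, 170.4, 79.7)
 (0.859, -0.339, 84.0, 80.0, 90.0)
(0.4338, -0.0829, 106.0, 112.1, 85.0)
 (0.4588, -0.2646, 77.5, 82.9, 8.9)
 (0.6195, 0.2425, 101.0, 289.0, 90.0)
 (0.855, -0.1003, 75.4, 123.1, 88.5)
 (0.8474, 0.3217, 134.1, 230.5, 81.0)
```

View pics/p5.png

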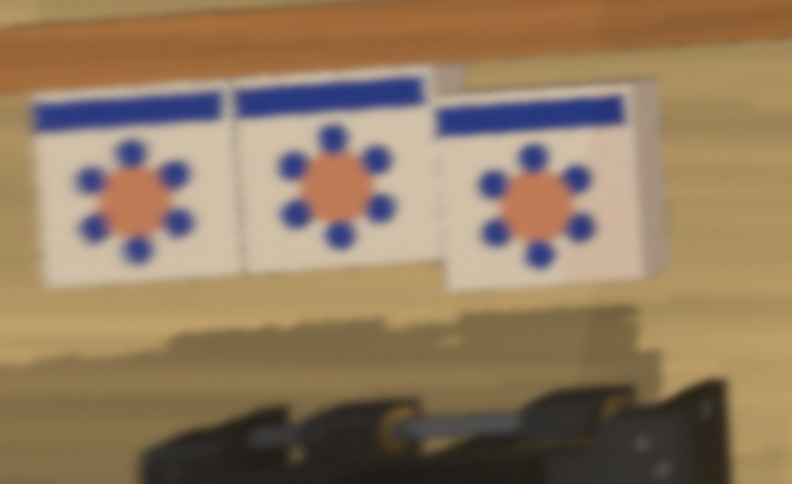

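Flush sideways: the joint is at column 437, with about 12 mm still to go to the batten. Final push.

```bash
python3 -m jog '[{"tx":0,"ty":4,"tz":0,"roll":0,"jaw":0.5},{"tx":0,"ty":4,"tz":0,"roll":0,"jaw":0.5},{"tx":0,"ty":0,"tz":0,"roll":0,"jaw":0.5},{"tx":0,"ty":0,"tz":3,"roll":0,"jaw":0.5},{"tx":0,"ty":0,"tz":3,"roll":0,"jaw":0.5},{"tx":0,"ty":0,"tz":1,"roll":0,"jaw":0.5},{"tx":0,"ty":0,"tz":0,"roll":0,"jaw":0.5}]'; python3 -m jog '[{"tx":-1,"ty":0,"tz":0,"roll":0,"jaw":0.5},{"tx":-1,"ty":0,"tz":0,"roll":0,"jaw":0.5},{"tx":-1,"ty":0,"tz":0,"roll":0,"jaw":0.5},{"tx":-0.7,"ty":0,"tz":0,"roll":0,"jaw":0.5},{"tx":-0.5,"ty":0,"tz":0,"roll":0,"jaw":0.5},{"tx":-0.2,"ty":0,"tz":0,"roll":0,"jaw":0.5},{"tx":-0.2,"ty":0,"tz":0,"roll":0,"jaw":0.5}]';  python3 -m jog '[{"tx":-0.15,"ty":0,"tz":0,"roll":0,"jaw":0.5},{"tx":-0.1,"ty":0,"tz":0,"roll":0,"jaw":0.5}]'
```

```text
time_s: 12.95
position: [0.5242, 0.148, 0.0262]
tcp_rot: [[-0.998, -0.063, -0.004], [-0.063, 0.998, -0.0], [0.004, 0.0, -1.0]]
force: [-0.7, -0.0, 0.3]
opening: 0.502
grasp_force: 0.0
time_s: 13.65
position: [0.5692, 0.1514, 0.0275]
tcp_rot: [[-0.998, -0.064, -0.005], [-0.064, 0.998, -0.0], [0.005, -0.0, -1.0]]
force: [-5.2, -0.8, 3.9]
opening: 0.497
grasp_force: 2.8
time_s: 13.85
position: [0.5713, 0.1516, 0.0275]
tcp_rot: [[-0.998, -0.065, -0.005], [-0.065, 0.998, -0.001], [0.005, -0.0, -1.0]]
force: [-6.0, -0.8, 5.8]
opening: 0.499
grasp_force: 3.0
```

```bash
python3 -m jog '[{"tx":-0.15,"ty":0,"tz":0,"roll":0,"jaw":0.5},{"tx":-0.1,"ty":0,"tz":0,"roll":0,"jaw":0.5}]';  python3 -m jog '[{"tx":-0.15,"ty":0,"tz":0,"roll":0,"jaw":0.5},{"tx":-0.1,"ty":0,"tz":0,"roll":0,"jaw":0.5}]'
```

```text
time_s: 14.05
position: [0.5736, 0.1517, 0.0275]
tcp_rot: [[-0.998, -0.065, -0.006], [-0.065, 0.998, -0.001], [0.006, -0.0, -1.0]]
force: [-6.4, -1.7, 6.0]
opening: 0.502
grasp_force: 2.9
time_s: 14.25
position: [0.574, 0.1518, 0.0274]
tcp_rot: [[-0.998, -0.065, -0.011], [-0.065, 0.998, -0.001], [0.011, -0.0, -1.0]]
force: [-10.2, -1.4, 9.0]
opening: 0.496
grasp_force: 5.1
```

```bash
python3 -m jog '[{"tx":-0.15,"ty":0,"tz":0,"roll":0,"jaw":0.5},{"tx":-0.1,"ty":0,"tz":0,"roll":0,"jaw":0.5}]'; python3 -m jog '[{"tx":1,"ty":0,"tz":0,"roll":0,"jaw":0.5},{"tx":3,"ty":0,"tz":0,"roll":0,"jaw":0.5},{"tx":3,"ty":0,"tz":-2,"roll":0,"jaw":0.5},{"tx":3,"ty":0,"tz":-3,"roll":0,"jaw":0.5},{"tx":0,"ty":0,"tz":-3,"roll":0,"jaw":0.5},{"tx":0,"ty":0,"tz":0,"roll":0,"jaw":0.5}]'
python3 - <<'E'
from h import *
c=capture("scene");R=rect(c,0.02);print(*tiles(R,hi=40000),sep="\n ")
cv2.imwrite("pics/p6.png",cv2.resize(R[250:470,100:460,::-1],(792,484)))
E
```

```text
time_s: 14.45
position: [0.5741, 0.1518, 0.0273]
tcp_rot: [[-0.998, -0.065, -0.016], [-0.065, 0.998, -0.001], [0.016, -0.0, -1.0]]
force: [-13.9, -2.0, 12.0]
opening: 0.5
grasp_force: 6.8
time_s: 15.05
position: [0.4843, 0.1462, 0.111]
tcp_rot: [[-0.998, -0.064, 0.01], [-0.064, 0.998, 0.001], [-0.01, 0.0, -1.0]]
force: [1.0, 0.1, -0.6]
opening: 0.501
grasp_force: 0.0
(0.4338, -0.0832, 105.6, 111.4, 85.2)
 (0.4588, -0.2645, 77.6, 82.9, 8.9)
 (0.6235, 0.2425, 89.2, 285.6, 85.9)
 (0.855, -0.0987, 75.7, 126.6, 89.3)
 (0.8476, 0.3218, 133.4, 230.0, 80.8)
```

View pics/p6.png

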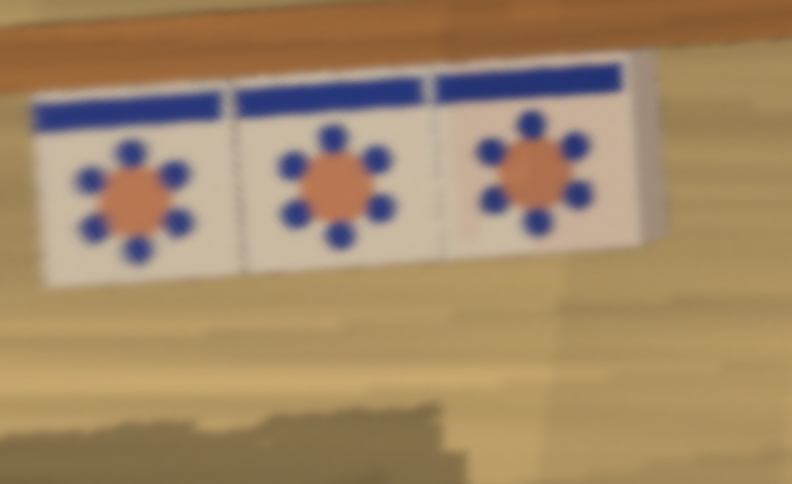

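The tile is home: bands line up (437–620, row ~80), the joint is closed and the row is square. The other two tiles haven't moved.

```bash
python3 -c "
from rig import *
print(hand_in())"
```

```text
the job is handed in; nothing more can be done
None
```

The 90 mm tile is in the open place at the end of the row, against both the batten and the last laid tile, square and with its band in line; the small and large tiles did not move, and the job is handed in (no verdict was returned).

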